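# Hold a graphite pad through the guard window of an edge dresser

### The arm

A 6-joint arm with a two-finger parallel gripper is mounted at the origin on a cart in front of the work surface, level with it; the furniture and walls round the work are solid. World frame = base frame: x ahead of the robot, y to its left, z up, the work surface at z = 0. Lengths are in m, angles in rad, forces in N, time in s.
With the tool pointing down it reaches from about 0.275 to 0.775 m from the base axis. Payload 14.6 kg.
Tool frame: the origin (TCP) lies midway between the tips of the shut fingers; the grasp point (between the pads) lies ctrl.hold_point_z behind it (ctrl.hold_point_z is the distance from the TCP to the grasp point, in m); z points along the fingers, y is the line along which they close (so a half turn about z gives the same grasp; the last joint's range is limited). The gripper opens to 85 mm and grips with 20 to 120 N. Pads are 22 mm wide; open, the fingers measure 114 mm over their backs; the gripper's body (76 mm by 85 mm) begins 54 mm behind the grasp point. The pads swing forward as they close: fully open they stand 13 mm farther back than shut.
Start: joints at [1.06, 0.263, -0.048, 1.259, 0, 1.415], TCP at [0.183, 0.492, 0.201] pointing down, gripper open.
Joint ranges: [-2.65, 2.65], [-0.89, 1.7], [-1.18, 1.37], [-2.13, 2.11], [-1.35, 1.29], [-3.14, 3.14]. Speed limits (rad/s): [1.89, 1.89, 2.57, 2.79, 3.14, 3.14].

### API

Orientations are given as [roll, pitch, yaw] about the fixed x, y, z axes, in that order (R = Rz(yaw) Ry(pitch) Rx(roll)).
In Python, from bench import ctrl gives the robot as it stands. The module is installed in compiled form; this text tells all that it offers.
- The arm moves only by the tool servo_tool, never from a script. Its argument "steps" is a list of rows, each a list of 7 numbers: the closure in counts, from 0 (fully open) to 255 (shut), then the shift along the tool's x, y, z in cm, then the turn, a rotation vector about the tool's x, y, z in rad. In form: [[fingers, tx, ty, tz, rx, ry, rz], ...]. A call has 1 to 12 rows; each row is the pose to reach, as a shift and turn from the pose commanded when the call began, along the tool's axes at that moment; what a row does not reach only later rows make up. A row lasts 1/10 s, in which the tool goes at most 50 mm and 8.59 degrees, less where a joint would pass 70% of its speed; a pose out of reach is approached as far as the arm can. A call with a gripper value outside its range is refused whole. The fingers move at their own pace and stop on an object; "newtons" is the grip in N (left out, the last holds). Time passes only in rows, so rows that repeat a pose let the fingers close. It gives the time, the measured TCP pose, the force, the opening and the grip force at its end, in the units of the state.
- ctrl.observe(): the state, without advancing time (a new reading comes with each control period).
- ctrl.snapshot(name): name is "scene" or "top"; returns a dict with "frame" (384x512x3 uint8, red, green, blue), "K" (3x3 intrinsics, pixels), "position" and "attitude" of the camera in the world. Camera axes: x right, y up, looking along -z (the intrinsics and any distortion apply to the point x, -y, -z); pixel columns grow to the right and rows downward; lengths in m; the calibration is good to about 2 mm. A picture is of the moment at which its call begins. There is no depth.
- ctrl.sign_off(): hands the job in; it is judged then, once.
The state is a dict: "time_s": time; "joint_positions": joint angles; "qd": joint speeds; "joint_efforts": joint torques, N m; "ee_pos": TCP position; "tcp_rot": TCP orientation; "force": force on the tool from outside, world axes, zero at the start; "torque": the same for the moment, N m; "gripper_width": finger opening in m; "gripper_force": force on a finger pad.
Only numpy, scipy, OpenCV 4.12 (cv2) and the standard library are available. Lean on these libraries where they do the work, as an engineer would, in place of code of your own. Each camera call takes 0.05 s, during which the arm holds its last target. There are 200 camera calls.

### The job

Dress the end of the graphite pad. First slide the shutter on top of the grey guard box fully open, then lift the upright graphite pad (the thin, broad, dark one, not the sharpening stone) out of the wooden block and lower its end straight down through the window onto the sprung shoe inside. Finish while still holding the pad there, upright and pressed gently so that the shoe is sunk about half of its 16 mm travel; never drive the shoe to its stop, and leave the sharpening stone standing in the block.

Things in the scene. Friction and masses are not known exactly. Their poses are not given: they have to be found in the camera images.
- guard: Grey sheet-steel guard box fixed to the bench, 130 x 190 x 90 mm (its x, y, z); origin at the centre of its underside, z up; the roof's upper face is 90 mm above the origin. Two aluminium rails, 6 mm high, stand on the roof along its y, at x = +-42 mm, joined at the +y end by a stop bar of the same height.
- window (a point): Centre of the slot-shaped window, at the level of the roof's upper face, 35 mm from the box's middle towards -y; axes as those of the box. The slot is 56 mm long in x and 13 mm wide in y, its rim bevelled by 2 mm, the roof 6 mm thick. Only the end of the graphite pad (52 x 11 mm) fits: 2 mm of clearance in width, 4 mm in length.
- shutter (a joint): Flat shutter, 76 x 60 x 3 mm, lying on the roof between the rails and covering the window: 0 = shut, 0.055 m = fully open against its stop. It slides towards +y of the guard box, with about 1 N of friction, and stays where it is left. It starts shut or up to 10 mm open, always covering the slot.
- shutter_grip (a point): Centre of the black upright grip fin on the shutter: 30 mm long in the box's x, 14 mm thick in its y, 24 mm high, top 27 mm above the roof; it moves with the shutter. The point is 15 mm above the roof. Axes as those of the box.
- shoe (a joint): Sprung abrasive shoe under the window, flat top 70 x 30 mm, centred under the slot: 0 = up at rest, its top 35 mm below the roof's upper face; it grows as the shoe is pressed down, to 0.016 m at the stop. It yields about 1 mm for every 0.8 N, nearly from 0 N; the pad's own weight alone sinks it about 2 to 3 mm.
- block: Wooden block fixed to the bench, 80 x 150 x 34 mm (its x, y, z); origin at the centre of its underside. Two stalls, each 58 mm (x) by 17 mm (y) and 24 mm deep, lie at y = +40 and -40 mm; one holds the graphite pad, the other the sharpening stone, either way round.
- pad_center (a point): Centre of the graphite pad, a loose black plate 52 x 82 x 11 mm of about 0.2 kg standing on its short end in a stall of the block, so that 82 mm is upright: its top is 41 mm above this point, its lower end 41 mm below. Site axes: x = the 52 mm width (level), y = the 82 mm length (upright), z = the 11 mm thickness (level).
- pad: The same graphite pad; this origin lies in the middle of one broad 52 x 82 mm face. Axes as those of pad_center.
- stone_center (a point): Centre of the sharpening stone, a loose rose-coloured bar 22 x 85 x 14 mm standing on end in the other stall; y is its length, upright. Leave it there.
Mind the look-alikes: they are no part of the job. There is more than one size of the pad; the one meant has the size given above.

How it is judged:
By the outcome, as a careful person would: the job done as asked, in the order asked, and still so for the second after the job is handed in, while the arm keeps its last pose, push and grip.
It also fails if it takes over 48 s, if anything falls off the work surface, if the arm or the gripper's body presses on something with over 40 N, if the wrist force passes 120 N, or if a joint passes its speed limit or range.

## Working session

There is one attempt and no reset: what is moved stays moved. The work goes in short steps, Python scripts to look and compute and a tool call to move; the robot and the scene stay as the last step left them, time stands still between calls to the robot, and variables do not carry over. Pictures are saved under pics/ and viewed, at most 10 in all, crops included, and the job is handed in when it is done.

Besides the shell and the picture viewer there is one more tool, called by a JSON object that holds its "api" and its "payload". servo_tool: Moves the arm, as the interface text tells. Its arguments: {"type":"object","properties":{"steps":{"type":"array","items":{"type":"array","items":{"type":"number"}}},"newtons":{"type":"number"}},"required":["steps"]}

```bash
mkdir -p pics; python3 - <<'E'
from bench import ctrl
import cv2,pickle
for n in("scene","top"):
    s=ctrl.snapshot(n);cv2.imwrite(f"pics/{n}0.png",cv2.resize(s["frame"][:,:,::-1],(800,600),interpolation=cv2.INTER_CUBIC));pickle.dump(s,open(n+"0.pkl","wb"))
    print(n,s["K"],s["position"],s["attitude"],[k for k in s])
print(ctrl.observe(),ctrl.hold_point_z)
E
```

```text
scene [[410.21372934   0.         249.93277565]
 [  0.         410.21372934 192.83825145]
 [  0.           0.           1.        ]] [-0.02374353 -0.46768304  0.57088472] [ 0.96956666 -0.00121083 -0.97269791] ['frame', 'K', 'position', 'attitude']
top [[357.49204014   0.         250.61753706]
 [  0.         357.49204014 192.08420531]
 [  0.           0.           1.        ]] [ 0.50561677 -0.05722535  0.93211328] [ 0.07545829 -0.00181503 -1.59394009] ['frame', 'K', 'position', 'attitude']
{'time_s': 0.1, 'joint_positions': array([ 1.05970018e+00,  2.63467317e-01, -4.88714399e-02,  1.25940596e+00,
       -1.06115764e-05,  1.41549203e+00]), 'qd': array([-0.00066446, -0.00104262,  0.00145062, -0.00076786,  0.00047806,
       -0.00089907]), 'joint_efforts': array([ 1.26725328e-03, -6.38585544e+01,  3.85059357e+01,  1.01793848e-02,
       -1.08992319e-04,  5.42378302e-06]), 'ee_pos': array([0.18274711, 0.49187032, 0.20107798]), 'tcp_rot': array([-3.14065404e+00, -1.36213750e-04,  2.78580075e+00]), 'force': array([ 0.99679154,  0.18955014, -0.24416958]), 'torque': array([-0.03162218, -0.01294076, -0.0211715 ]), 'gripper_force': 0.0, 'gripper_width': 0.0851900217287751} 0.0187
```

View pics/scene0.png

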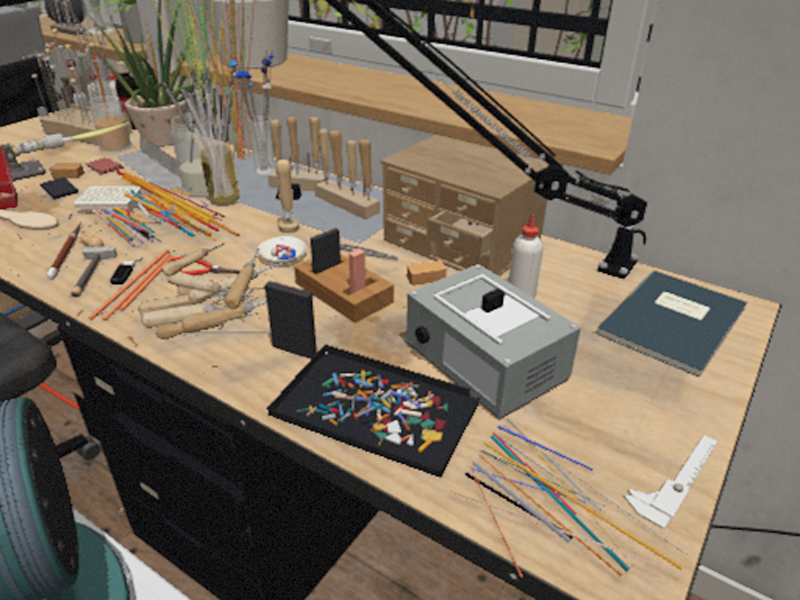

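View pics/top0.png

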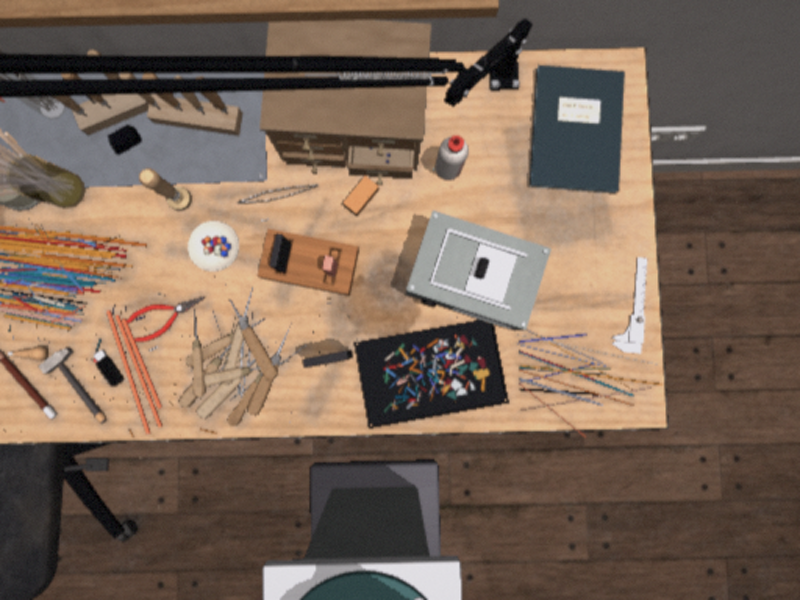

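```bash
cat > h.py <<'E'
import cv2,pickle,numpy as np
from scipy.spatial.transform import Rotation as R
def crop(s,c0,c1,r0,r1,k,name):
    cv2.imwrite(name,cv2.resize(s["frame"][r0:r1,c0:c1,::-1],None,fx=k,fy=k,interpolation=cv2.INTER_CUBIC))
def proj(s,P):
    P=np.atleast_2d(P); c=R.from_euler("xyz",s["attitude"]).inv().apply(P-s["position"])
    K=s["K"]; return np.c_[K[0,0]*c[:,0]/-c[:,2]+K[0,2],K[1,1]*c[:,1]/c[:,2]+K[1,2]]
def back(s,uv,z):
    uv=np.atleast_2d(uv).astype(float);K=s["K"]
    d=np.c_[(uv[:,0]-K[0,2])/K[0,0],-(uv[:,1]-K[1,2])/K[1,1],-np.ones(len(uv))]
    d=R.from_euler("xyz",s["attitude"]).apply(d);p=np.array(s["position"])
    return p+d*((np.array(z)-p[2])/d[:,2])[:,None]
def load(n): return pickle.load(open(n+".pkl","rb"))
E
python3 - <<'E'
from h import *
crop(load("top0"),160,360,130,215,4,"pics/t1.png")
crop(load("scene0"),185,375,140,270,4,"pics/s1.png")
E
```

```text
(no output)
```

View pics/t1.png

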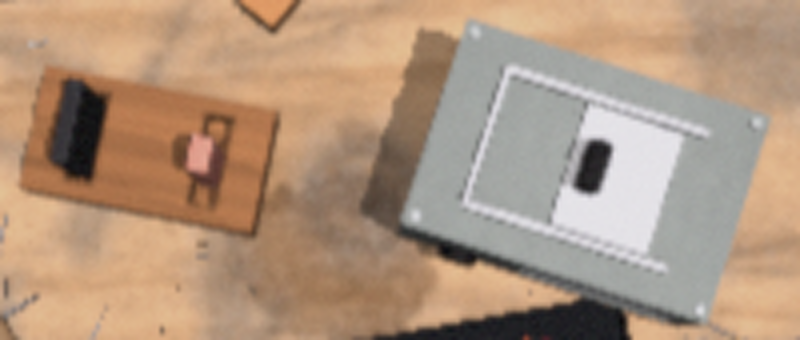

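View pics/s1.png

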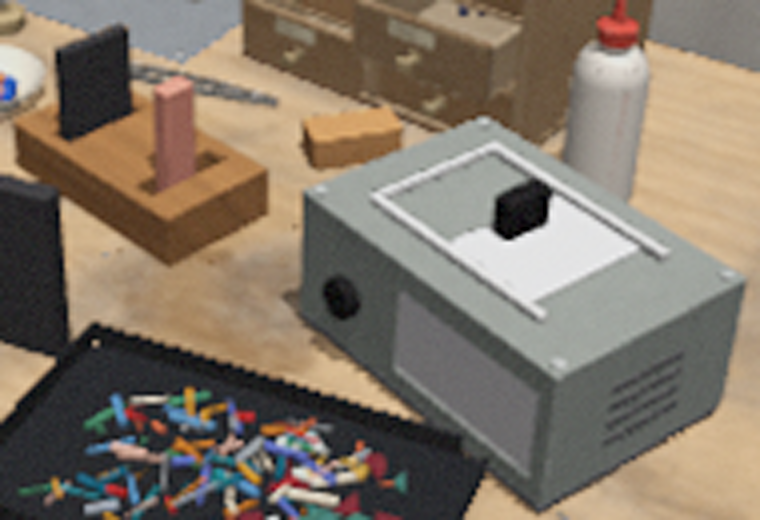

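```bash
cat > fit.py <<'E'
from h import *
from scipy.optimize import least_squares
t,s=load("top0"),load("scene0")
T=lambda p:(np.array(p)+.5)/4-.5+[160,130]
S=lambda p:(np.array(p)+.5)/4-.5+[185,140]
def obj(q,L):
    L=np.atleast_2d(L);c,n=np.cos(q[2]),np.sin(q[2]);return np.c_[q[0]+c*L[:,0]-n*L[:,1],q[1]+n*L[:,0]+c*L[:,1],L[:,2]]
def fit(q0,tp,tl,sp,sl):
    f=lambda q:np.r_[proj(t,obj(q,tl))-T(tp),proj(s,obj(q,sl))-S(sp)]
    r=least_squares(lambda q:f(q).ravel(),q0,loss="soft_l1");print(r.x.round(4));print(f(r.x).round(1).tolist());return r.x
a,b,h=.065,.095,.09
G=fit([.5,-.15,-.3],[(472,20),(770,120),(700,325),(400,228)],[(a,b,h),(a,-b,h),(-a,-b,h),(-a,b,h)],
 [(485,118),(303,190),(548,378),(745,283),(540,510)],[(a,b,h),(-a,b,h),(-a,-b,h),(a,-b,h),(-a,-b,0)])
a,b,h=.04,.075,.034
B=fit([.5,.1,-.2],[(45,66),(280,113),(255,235),(20,188)],[(a,b,h),(a,-b,h),(-a,-b,h),(-a,b,h)],
 [(15,124),(170,240),(267,172),(172,265)],[(-a,b,h),(-a,-b,h),(a,-b,h),(-a,-b,0)])
np.savez("fit.npz",G=G,B=B)
p=lambda x:x.round(4).tolist()
print("window",p(obj(G,(0,-.035,.09))),"pad stall",p(obj(B,(0,.04,.051))))
# fin centre from the views, top z=.117
print("fin top local", [ (lambda d:(d@np.array([[np.cos(G[2]),-np.sin(G[2])],[np.sin(G[2]),np.cos(G[2])]])).round(4))(back(t,T((594,165)),.117)[0,:2]-G[:2])])
L=[(i*.026,.04+j*.0055,.092) for i in(1,-1) for j in(1,-1)]
print("pad top corners pred crop px",(((proj(t,obj(B,L))-[160,130]+.5)*4-.5).round()).tolist(),(((proj(s,obj(B,L))-[185,140]+.5)*4-.5).round()).tolist())
L=[(i*.015,-.035+o+j*.007,.117) for o in(0,) for i in(1,-1) for j in(1,-1)]
print("fin top pred shut",(((proj(t,obj(G,L))-[160,130]+.5)*4-.5).round()).tolist(),(((proj(s,obj(G,L))-[185,140]+.5)*4-.5).round()).tolist())
E
python3 fit.py
```

```text
[ 0.613  -0.1913 -0.3529]
[[-1.4, -0.5], [-0.3, -0.0], [0.5, 0.5], [-1.0, -1.3], [0.2, -0.2], [-0.3, 0.3], [1.4, 0.9], [0.6, -0.4], [-1.4, 3.7]]
[ 0.6397  0.0738 -0.2203]
[[0.5, 0.1], [-0.4, -0.2], [-0.5, 0.1], [0.1, 0.2], [-0.2, 0.1], [-0.1, -3.9], [1.0, 0.1], [-0.2, 1.8]]
window [[0.6009, -0.2241, 0.09]] pad stall [[0.6484, 0.1128, 0.051]]
fin top local [array([ 0.0007, -0.002 ])]
pad top corners pred crop px [[69.0, 79.0], [87.0, 82.0], [51.0, 164.0], [69.0, 168.0]] [[121.0, 25.0], [133.0, 31.0], [54.0, 52.0], [65.0, 59.0]]
fin top pred shut [[645.0, 156.0], [668.0, 164.0], [629.0, 205.0], [652.0, 213.0]] [[582.0, 206.0], [603.0, 219.0], [538.0, 226.0], [558.0, 240.0]]
```

```bash
cat >> h.py <<'E'
def rel(P,yaw):
    from bench import ctrl
    o=ctrl.observe();r=R.from_euler("xyz",o["tcp_rot"])
    print("now",o["ee_pos"].round(4),o["tcp_rot"].round(4),"F",o["force"].round(1),"t",o["time_s"])
    print("shift cm",(r.inv().apply(np.array(P)-o["ee_pos"])*100).round(2),"turn",(r.inv()*R.from_euler("xyz",[np.pi,0,yaw])).as_rotvec().round(4))
E
cat > g.py <<'E'
import sys;from h import *
f=np.load("fit.npz");q=f[sys.argv[1]];x,y,z=map(float,sys.argv[2:5])
c,n=np.cos(q[2]),np.sin(q[2]);P=[q[0]+c*x-n*y,q[1]+n*x+c*y,z];print(P);rel(P,q[2]+np.pi)
E
python3 g.py G 0 -.034 .16
python3 -c "
from h import *
t=load('top0');T=lambda p:np.array(p)*.64
print(back(t,[T((452,140)),T((325,358)),T((460,85))],[.15,.1,.3]))"
```

```text
[np.float64(0.601244561471892), np.float64(-0.22317054620537052), 0.16]
now [0.1827 0.4919 0.2011] [-3.1407e+00 -1.0000e-04  2.7858e+00] F [ 1.   0.2 -0.2] t 0.1
shift cm [-64.14 -52.44   4.15] turn [-0.0009 -0.0001 -0.0028]
[[ 0.79317706 -0.15204814  0.15      ]
 [ 0.48476103  0.04046053  0.1       ]
 [ 0.80370328 -0.14527802  0.3       ]]
```

{"api": "servo_tool", "payload": {"steps": [[255, -64.1, -52.4, 0, 0, 0, -0.003], [255, -64.1, -52.4, 0, 0, 0, -0.003], [255, -64.1, -52.4, 0, 0, 0, -0.003], [255, -64.1, -52.4, 0, 0, 0, -0.003], [255, -64.1, -52.4, 0, 0, 0, -0.003], [255, -64.1, -52.4, 0, 0, 0, -0.003], [255, -64.1, -52.4, 0, 0, 0, -0.003], [255, -64.1, -52.4, 0, 0, 0, -0.003], [255, -64.1, -52.4, 0, 0, 0, -0.003], [255, -64.1, -52.4, 0, 0, 0, -0.003], [255, -64.1, -52.4, 0, 0, 0, -0.003], [255, -64.1, -52.4, 0, 0, 0, -0.003]]}}

```text
time_s: 1.3
ee_pos: [0.4866, -0.0278, 0.2014]
tcp_rot: [3.141, -0.0, 2.788]
force: [1.0, 1.1, 0.5]
gripper_width: 0.0002
gripper_force: 0.0
```

```bash
python3 g.py G 0 -.034 .15
```

```text
[np.float64(0.601244561471892), np.float64(-0.22317054620537052), 0.15]
now [ 0.4866 -0.0278  0.2014] [ 3.1415e+00 -1.0000e-04  2.7884e+00] F [1.  1.1 0.5] t 1.3
shift cm [-17.52 -14.37   5.13] turn [ 0.0001 -0.0001 -0.0003]
```

{"api": "servo_tool", "payload": {"steps": [[255, -17.5, -14.4, 0, 0, 0, 0], [255, -17.5, -14.4, 0, 0, 0, 0], [255, -17.5, -14.4, 0, 0, 0, 0], [255, -17.5, -14.4, 0, 0, 0, 0], [255, -17.5, -14.4, 3, 0, 0, 0], [255, -17.5, -14.4, 5.1, 0, 0, 0], [255, -17.5, -14.4, 5.1, 0, 0, 0], [255, -17.5, -14.4, 5.1, 0, 0, 0]]}}

```text
time_s: 2.1
ee_pos: [0.6002, -0.2209, 0.1509]
tcp_rot: [3.141, -0.001, 2.789]
force: [-0.6, -0.1, 0.3]
gripper_width: -0.0
gripper_force: 0.0
```

```bash
python3 g.py G 0 -.034 .102; python3 - <<'E'
from bench import ctrl
from h import *
s=ctrl.snapshot("scene");crop(s,235,395,120,270,4,"pics/s2.png")
E
```

```text
[np.float64(0.601244561471892), np.float64(-0.22317054620537052), 0.102]
now [ 0.6002 -0.2209  0.1509] [ 3.1414e+00 -7.0000e-04  2.7890e+00] F [-0.6 -0.1  0.3] t 2.1
shift cm [-0.18 -0.18  4.89] turn [ 0.0001 -0.0007  0.0004]
```

View pics/s2.png

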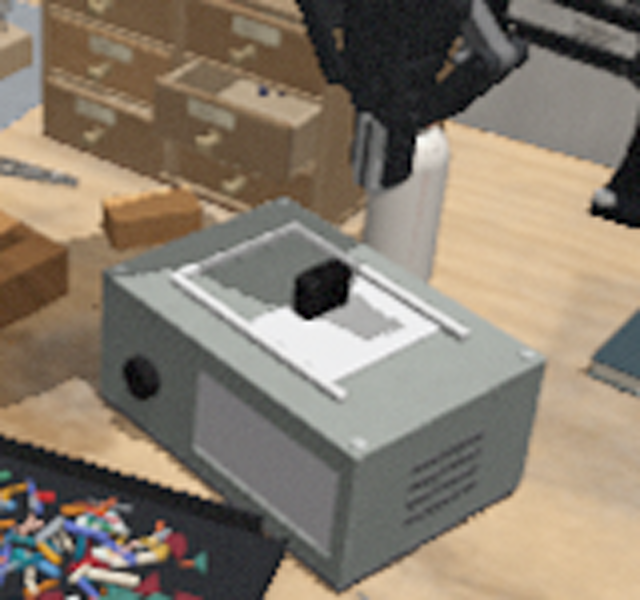

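Scene crop: the shut fingers (tips at about 385,188) hang above and on the -y side of the black fin (322,288); the guard has not moved. Lower and push.

{"api": "servo_tool", "payload": {"steps": [[255, -0.2, -0.2, 2.5, 0, 0, 0], [255, -0.2, -0.2, 4.9, 0, 0, 0], [255, -0.2, -0.2, 4.9, 0, 0, 0], [255, -0.2, 0.4, 4.9, 0, 0, 0], [255, -0.2, 1.2, 4.9, 0, 0, 0], [255, -0.2, 2.0, 4.9, 0, 0, 0], [255, -0.2, 2.8, 4.9, 0, 0, 0], [255, -0.2, 3.6, 4.9, 0, 0, 0], [255, -0.2, 3.6, 4.9, 0, 0, 0]]}}

```text
time_s: 3.05
ee_pos: [0.6153, -0.187, 0.1017]
tcp_rot: [3.141, 0.0, 2.79]
force: [-0.2, -0.1, -0.5]
gripper_width: 0.0001
gripper_force: 0.0
```

```bash
python3 g.py G 0 .032 .102
```

```text
[np.float64(0.6240583644709207), np.float64(-0.16123888715507936), 0.102]
now [ 0.6153 -0.187   0.1017] [3.1415e+00 2.0000e-04 2.7900e+00] F [-0.2 -0.1 -0.5] t 3.05
shift cm [ 0.06  2.72 -0.03] turn [0.0001 0.0002 0.0014]
```

{"api": "servo_tool", "payload": {"steps": [[255, 0, 0.8, 0, 0, 0, 0], [255, 0, 1.6, 0, 0, 0, 0], [255, 0, 2.2, 0, 0, 0, 0], [255, 0, 2.5, 0, 0, 0, 0], [255, 0, 2.5, 0, 0, 0, 0]]}}

```text
time_s: 3.55
ee_pos: [0.6236, -0.1643, 0.1014]
tcp_rot: [-3.142, -0.0, 2.789]
force: [-0.8, 0.0, 0.6]
gripper_width: -0.0
gripper_force: 0.0
```

{"api": "servo_tool", "payload": {"steps": [[255, 0, 0.3, 0, 0, 0, 0], [255, 0, 0.3, 0, 0, 0, 0]]}}

```text
time_s: 3.75
ee_pos: [0.6245, -0.1618, 0.1015]
tcp_rot: [3.142, -0.0, 2.789]
force: [-0.6, 0.2, 0.1]
gripper_width: -0.0
gripper_force: 0.0
```

{"api": "servo_tool", "payload": {"steps": [[255, 0, 0.3, 0, 0, 0, 0], [255, 0, 0.3, 0, 0, 0, 0]]}}

```text
time_s: 3.95
ee_pos: [0.6256, -0.1589, 0.1015]
tcp_rot: [3.142, -0.0, 2.789]
force: [0.1, -0.2, -0.1]
gripper_width: -0.0002
gripper_force: 0.0
```

```bash
python3 g.py G 0 .032 .102;python3 - <<'E'
from bench import ctrl
from h import *
s=ctrl.snapshot("scene");crop(s,235,395,120,270,4,"pics/s3.png")
E
```

```text
[np.float64(0.6240583644709207), np.float64(-0.16123888715507936), 0.102]
now [ 0.6256 -0.1589  0.1015] [ 3.1415 -0.      2.7888] F [ 0.1 -0.2 -0.1] t 3.95
shift cm [ 0.06 -0.27 -0.05] turn [ 0.0001 -0.      0.0002]
```

View pics/s3.png

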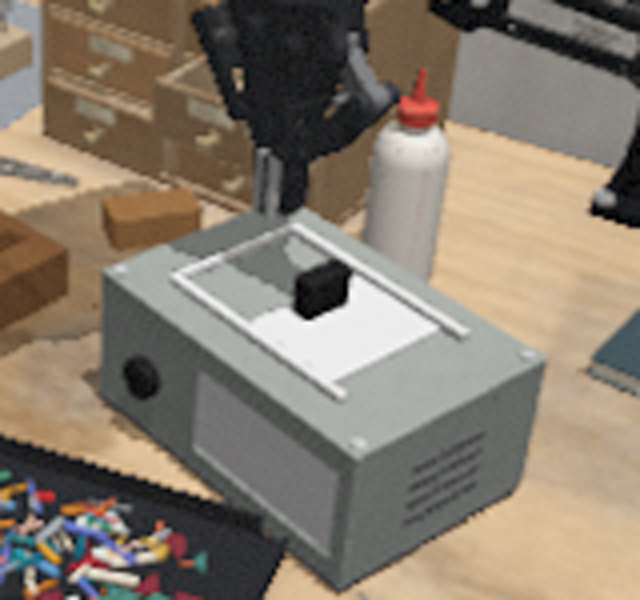

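The fin has not moved: the fingers (tips near 275,210) passed beyond it on the +x side, or above. I'll check the camera model against the known TCP.

```bash
python3 - <<'E'
from bench import ctrl
from h import *
o=ctrl.observe();P=o["ee_pos"]
for n in("scene","top"):
    s=ctrl.snapshot(n);pickle.dump(s,open(n+"1.pkl","wb"));print(n,proj(s,P),s["position"],s["attitude"])
    if n=="scene": print("crop",(proj(s,P)-[235,120])*4)
    else:
        print("crop",(proj(s,P)-[240,110])*5);crop(s,240,380,110,225,5,"pics/t3.png")
E
```

```text
scene [[302.91330674 185.78277086]] [-0.02374353 -0.46768304  0.57088472] [ 0.96956666 -0.00121083 -0.97269791]
crop [[271.65322696 263.13108346]]
top [[292.22218321 166.77702102]] [ 0.50561677 -0.05722535  0.93211328] [ 0.07545829 -0.00181503 -1.59394009]
crop [[261.11091603 283.8851051 ]]
```

View pics/t3.png

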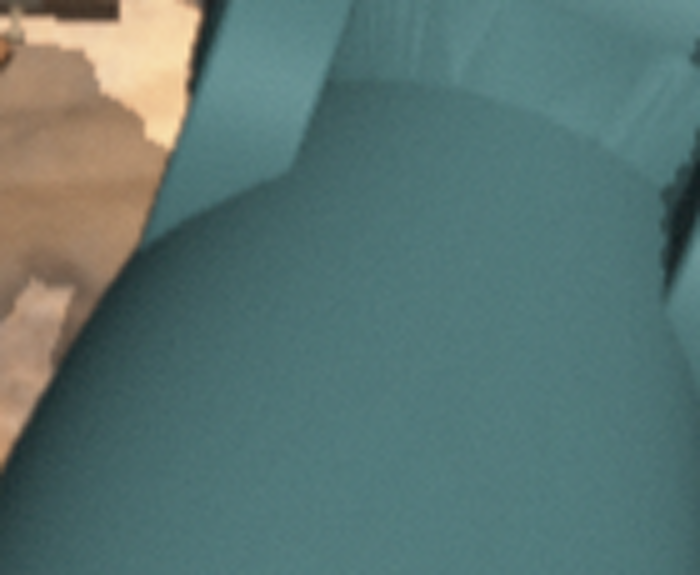

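```bash
python3 - <<'E'
from h import *
from scipy.optimize import least_squares
t,s=load("top0"),load("scene0")
T=lambda p:(np.array(p)+.5)/4-.5+[160,130]
S=lambda p:(np.array(p)+.5)/4-.5+[185,140]
def tri(a,b):
    r=least_squares(lambda P:np.r_[proj(t,P)-T(a),proj(s,P)-S(b)].ravel(),[.6,0,.1]);return r.x.round(4),r.fun.round(1)
for a,b in [((472,20),(485,118)),((770,120),(745,283)),((700,325),(548,378)),((400,228),(303,190)),((594,165),(525,195)),((280,113),(267,172)),((20,188),(15,124))]:print(*tri(a,b))
print("s2 tip",(proj(s,[.6002,-.2209,.1509])-[235,120])*4, "s3",(proj(s,[.6256,-.1589,.1015])-[235,120])*4)
print("seen",back(s,[[235+375/4,120+188/4]]*2,[.151,.17]),back(s,[[235+280/4,120+212/4]]*2,[.1,.13]))
E
```

```text
[ 0.7043 -0.1266  0.0917] [-0.5  0.3  0.6 -0.1]
[ 0.6407 -0.3027  0.0894] [-0.4  0.2  0.4 -0.1]
[ 0.5197 -0.2556  0.0909] [-0.4  0.3  0.4 -0.1]
[ 0.5816 -0.0821  0.0933] [ 0.1 -0.1 -0.2  0. ]
[ 0.6133 -0.1937  0.1149] [-0.  0.  0. -0.]
[ 0.6606 -0.008   0.0352] [-0.5  0.4  0.6 -0. ]
[0.6177 0.1558 0.0339] [ 0. -0. -0. -0.]
s2 tip [[369.70821877 241.1458446 ]] s3 [[271.47166191 263.00669117]]
seen [[ 0.6463545  -0.20184505  0.151     ]
 [ 0.61603222 -0.21387436  0.17      ]] [[ 0.67507714 -0.13775705  0.1       ]
 [ 0.63055537 -0.15877659  0.13      ]]
```

Both cameras agree with the known sizes, but the fingertips sit about 29 mm higher than the reported TCP (the fin was passed over). I'll find the true height by touching the bare roof lightly.

{"api": "servo_tool", "payload": {"steps": [[255, 0, 0, 1.5, 0, 0, 0], [255, 0, 0, 2.5, 0, 0, 0], [255, 0, 0, 3.0, 0, 0, 0], [255, 0, 0, 3.0, 0, 0, 0]]}}

```text
time_s: 4.5
ee_pos: [0.6251, -0.1589, 0.0708]
tcp_rot: [3.142, -0.001, 2.789]
force: [-0.5, -0.6, -0.1]
gripper_width: 0.0002
gripper_force: 0.0
```

{"api": "servo_tool", "payload": {"steps": [[255, 0, 0, 0.3, 0, 0, 0], [255, 0, 0, 0.3, 0, 0, 0]]}}

```text
time_s: 4.7
ee_pos: [0.6256, -0.1591, 0.0685]
tcp_rot: [3.142, 0.0, 2.789]
force: [0.3, 0.7, 0.1]
gripper_width: 0.0
gripper_force: 0.0
```

{"api": "servo_tool", "payload": {"steps": [[255, 0, 0, 0.3, 0, 0, 0], [255, 0, 0, 0.3, 0, 0, 0]]}}

```text
time_s: 4.9
ee_pos: [0.6255, -0.1591, 0.0653]
tcp_rot: [3.142, -0.0, 2.789]
force: [-0.3, -0.2, -0.3]
gripper_width: 0.0003
gripper_force: 0.0
```

{"api": "servo_tool", "payload": {"steps": [[255, 0, 0, 0.2, 0, 0, 0], [255, 0, 0, 0.2, 0, 0, 0]]}}

```text
time_s: 5.1
ee_pos: [0.6255, -0.159, 0.0633]
tcp_rot: [3.142, -0.0, 2.789]
force: [1.0, -0.0, -0.6]
gripper_width: 0.0002
gripper_force: 0.0
```

{"api": "servo_tool", "payload": {"steps": [[255, 0, 0, 0.2, 0, 0, 0], [255, 0, 0, 0.2, 0, 0, 0]]}}

```text
time_s: 5.3
ee_pos: [0.6254, -0.159, 0.0612]
tcp_rot: [3.142, -0.0, 2.789]
force: [0.2, 0.8, 0.8]
gripper_width: -0.0001
gripper_force: 0.0
```

```bash
python3 - <<'E'
from bench import ctrl
from h import *
s=ctrl.snapshot("scene");crop(s,265,365,130,215,6,"pics/s4.png")
print((proj(s,ctrl.observe()["ee_pos"]+[0,0,.029])-[265,130])*6)
E
```

```text
[[225.08389634 361.53020919]]
```

View pics/s4.png

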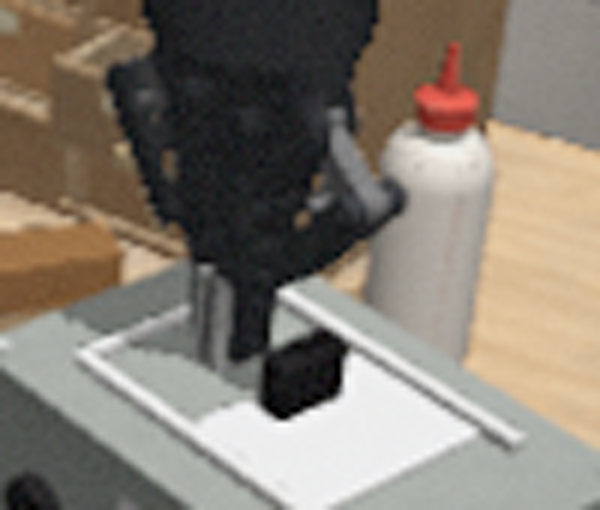

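The tip is at about (230,365), which is where +29 mm predicts. It is just above the roof. Two more small steps for contact.

{"api": "servo_tool", "payload": {"steps": [[255, 0, 0, 0.2, 0, 0, 0], [255, 0, 0, 0.2, 0, 0, 0]]}}

```text
time_s: 5.55
ee_pos: [0.6257, -0.1592, 0.0602]
tcp_rot: [-3.142, 0.001, 2.789]
force: [-3.4, 1.0, 8.9]
gripper_width: -0.0
gripper_force: 5.0
```

{"api": "servo_tool", "payload": {"steps": [[255, 0, 0, 0.1, 0, 0, 0], [255, 0, 0, 0.1, 0, 0, 0]]}}

```text
time_s: 5.75
ee_pos: [0.6258, -0.1591, 0.0602]
tcp_rot: [-3.141, 0.002, 2.789]
force: [-6.0, 2.5, 21.0]
gripper_width: 0.0002
gripper_force: 10.5
```

{"api": "servo_tool", "payload": {"steps": [[255, 0, 0, 0.1, 0, 0, 0], [255, 0, 0, 0.1, 0, 0, 0]]}}

```text
time_s: 5.95
ee_pos: [0.6258, -0.1592, 0.0601]
tcp_rot: [-3.141, 0.003, 2.789]
force: [-10.9, 3.7, 33.5]
gripper_width: 0.0001
gripper_force: 16.2
```

Contact is at reported 0.060, so true height is reported + 0.030. Go back over the fin, down, and push.

{"api": "servo_tool", "payload": {"steps": [[255, 0, 0, -2.5, 0, 0, 0], [255, 0, 0, -5.5, 0, 0, 0], [255, 0, 0, -5.5, 0, 0, 0], [255, 0, -4, -5.5, 0, 0, 0], [255, 0, -7.0, -5.5, 0, 0, 0], [255, 0, -7.0, -5.5, 0, 0, 0], [255, 0, -7.0, -3.5, 0, 0, 0], [255, 0, -7.0, -1.5, 0, 0, 0], [255, 0, -7.0, -1.5, 0, 0, 0]]}}

```text
time_s: 6.85
ee_pos: [0.6, -0.2237, 0.0699]
tcp_rot: [3.141, -0.004, 2.789]
force: [-0.2, 0.3, -0.8]
gripper_width: 0.0003
gripper_force: 0.0
```

```bash
python3 g.py G 0 -.034 .072
```

```text
[np.float64(0.601244561471892), np.float64(-0.22317054620537052), 0.072]
now [ 0.6    -0.2237  0.0699] [ 3.1409 -0.0042  2.7889] F [-0.2  0.3 -0.8] t 6.85
shift cm [-0.1   0.09 -0.21] turn [ 0.0007 -0.0042  0.0003]
```

{"api": "servo_tool", "payload": {"steps": [[255, -0.1, 1.0, -0.2, 0, 0, 0], [255, -0.1, 1.6, -0.2, 0, 0, 0], [255, -0.1, 2.2, -0.2, 0, 0, 0], [255, -0.1, 2.8, -0.2, 0, 0, 0], [255, -0.1, 3.4, -0.2, 0, 0, 0], [255, -0.1, 4.0, -0.2, 0, 0, 0], [255, -0.1, 4.6, -0.2, 0, 0, 0], [255, -0.1, 5.0, -0.2, 0, 0, 0], [255, -0.1, 5.0, -0.2, 0, 0, 0]]}}

```text
time_s: 7.75
ee_pos: [0.6197, -0.1776, 0.0744]
tcp_rot: [3.141, -0.0, 2.789]
force: [0.6, -1.1, 1.0]
gripper_width: 0.0001
gripper_force: 0.0
```

{"api": "servo_tool", "payload": {"steps": [[255, 0, 0.3, 0, 0, 0, 0], [255, 0, 0.3, 0, 0, 0, 0]]}}

```text
time_s: 7.95
ee_pos: [0.6206, -0.1752, 0.0744]
tcp_rot: [3.141, -0.0, 2.789]
force: [0.3, -0.3, -0.2]
gripper_width: 0.0001
gripper_force: 0.0
```

{"api": "servo_tool", "payload": {"steps": [[255, 0, 0.3, 0, 0, 0, 0], [255, 0, 0.3, 0, 0, 0, 0]]}}

```text
time_s: 8.15
ee_pos: [0.6217, -0.1723, 0.0745]
tcp_rot: [3.142, -0.0, 2.789]
force: [-0.1, 0.2, 0.3]
gripper_width: -0.0003
gripper_force: 0.0
```

{"api": "servo_tool", "payload": {"steps": [[255, 0, 0.3, 0, 0, 0, 0], [255, 0, 0.6, 0, 0, 0, 0], [255, 0, 0.6, 0, 0, 0, 0]]}}

```text
time_s: 8.45
ee_pos: [0.6229, -0.1689, 0.0744]
tcp_rot: [-3.137, -0.0, 2.788]
force: [-6.3, -14.5, 0.1]
gripper_width: -0.0005
gripper_force: 8.0
```

{"api": "servo_tool", "payload": {"steps": [[255, 0, 0.3, 0, 0, 0, 0], [255, 0, 0.3, 0, 0, 0, 0]]}}

```text
time_s: 8.65
ee_pos: [0.6231, -0.1685, 0.0745]
tcp_rot: [-3.132, -0.001, 2.786]
force: [-13.3, -29.0, 0.3]
gripper_width: -0.0003
gripper_force: 16.2
```

{"api": "servo_tool", "payload": {"steps": [[255, 0, 0.2, 0, 0, 0, 0], [255, 0, 0.2, 0, 0, 0, 0]]}}

```text
time_s: 8.85
ee_pos: [0.6231, -0.1682, 0.0744]
tcp_rot: [-3.129, -0.001, 2.785]
force: [-17.3, -40.3, -0.0]
gripper_width: -0.0005
gripper_force: 21.7
```

{"api": "servo_tool", "payload": {"steps": [[255, 0, 0.2, 0, 0, 0, 0], [255, 0, 0.2, 0, 0, 0, 0]]}}

```text
time_s: 9.05
ee_pos: [0.6233, -0.168, 0.0744]
tcp_rot: [-3.126, -0.001, 2.783]
force: [-21.2, -50.5, -0.0]
gripper_width: -0.0003
gripper_force: 27.2
```

{"api": "servo_tool", "payload": {"steps": [[255, 0, -1.0, 0, 0, 0, 0], [255, 0, -2.0, 0, 0, 0, 0], [255, 0, -2.0, -3, 0, 0, 0], [255, 0, -2.0, -7, 0, 0, 0], [200, 0, 2, -9, 0, 0, 0], [0, 0, 6, -9, 0, 0, 0], [0, 0, 10, -9, 0, 0, 0], [0, 0, 15, -9, 0, 0, 0], [0, 0, 20, -9, 0, 0, 0], [0, 0, 23, -9, 0, 0, 0], [0, 0, 23, -9, 0, 0, 0]]}}

```text
time_s: 10.15
ee_pos: [0.7063, 0.0598, 0.1638]
tcp_rot: [3.141, -0.001, 2.793]
force: [-0.0, -0.6, 0.1]
gripper_width: 0.0856
gripper_force: 0.0
```

```bash
python3 g.py B 0 .04 .1; python3 - <<'E'
from bench import ctrl
from h import *
a=ctrl.snapshot("scene");b=ctrl.snapshot("top")
for n,x in(("scene2",a),("top2",b)):pickle.dump(x,open(n+".pkl","wb"))
f=lambda s,c0,c1,r0,r1,k:cv2.resize(s["frame"][r0:r1,c0:c1,::-1],None,fx=k,fy=k,interpolation=cv2.INTER_CUBIC)
A=f(a,255,375,160,260,5);B=f(b,280,320,0,1,1)
cv2.imwrite("pics/s5.png",A)
E
```

```text
[np.float64(0.6484455523623943), np.float64(0.11279212939911867), 0.1]
now [0.7063 0.0598 0.1638] [ 3.1405e+00 -6.0000e-04  2.7931e+00] F [-0.  -0.6  0.1] t 10.15
shift cm [7.24 3.   6.39] turn [ 0.0011 -0.0005 -0.1282]
```

View pics/s5.png

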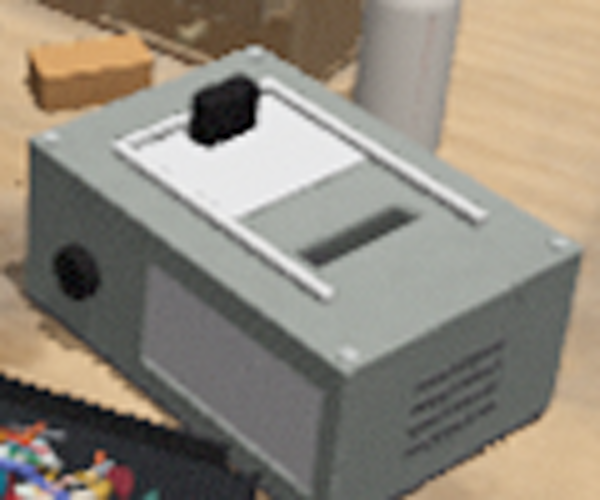

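Shutter is open against the stop bar and the slot is exposed, from (300,258) to (418,213) in the crop. I'll measure the slot by rectifying the roof plane, and the pad top likewise.

```bash
cat > slot.py <<'E'
from h import *
f=np.load("fit.npz")
def rect(s,q,cx,cy,z,w,h,st=.0005):
    X,Y=np.meshgrid(np.arange(-w,w+st/2,st)+cx,np.arange(-h,h+st/2,st)+cy)
    c,n=np.cos(q[2]),np.sin(q[2])
    uv=proj(s,np.c_[(q[0]+c*X-n*Y).ravel(),(q[1]+n*X+c*Y).ravel(),np.full(X.size,z)]).astype(np.float32)
    return cv2.remap(s["frame"],uv[:,0].reshape(X.shape),uv[:,1].reshape(X.shape),cv2.INTER_CUBIC),st
def dark(s,q,cx,cy,z,w,h,thr=None):
    im,st=rect(s,q,cx,cy,z,w,h);g=cv2.cvtColor(im,cv2.COLOR_RGB2GRAY)
    t,m=cv2.threshold(g,thr or 0,255,cv2.THRESH_BINARY_INV|(0 if thr else cv2.THRESH_OTSU))
    C=max(cv2.findContours(m,cv2.RETR_EXTERNAL,cv2.CHAIN_APPROX_NONE)[0],key=cv2.contourArea)
    (u,v),sz,a=cv2.minAreaRect(C);print("thr",t,"centre mm",round(1e3*(u*st-w+cx),1),round(1e3*(v*st-h+cy),1),"size mm",np.round(np.array(sz)*st*1e3,1),"ang",round(a,1));return im
print("slot");a=dark(load("scene2"),f["G"],0,-.035,.09,.036,.02);dark(load("top2"),f["G"],0,-.035,.09,.036,.02)
print("pad");dark(load("top0"),f["B"],0,.04,.092,.035,.018,45);b,_=rect(load("top0"),f["B"],0,.04,.092,.035,.018)
g=cv2.cvtColor(b,cv2.COLOR_RGB2GRAY);print(g[::6,70],g[36,::6],g[30,::6])
E
python3 slot.py
```

```text
slot
thr 129.0 centre mm 0.8 -36.0 size mm [13.  57.5] ang 90.0
thr 165.0 centre mm 2.0 -36.5 size mm [17. 60.] ang 90.0
pad
thr 45.0 centre mm -3.5 30.5 size mm [17. 53.] ang 90.0
[ 36  21  20  19  21  39  55  54  50  78 121 123 121] [129 126 106  59  50  57  57  57  58  57  56  57  54  56  55  56  55  56
  59  56  63 111 140 161] [123 105  76  32  34  43  41  36  41  44  35  31  44  44  36  35  43  44
  36  42  65 111 144 158]
```

{"api": "servo_tool", "payload": {"steps": [[0, 3.6, 1.5, 0, 0, 0, -0.128], [0, 7.2, 3, 0, 0, 0, -0.128], [0, 7.2, 3, 0, 0, 0, -0.128], [0, 7.2, 3, 0, 0, 0, -0.128], [0, 7.2, 3, 0, 0, 0, -0.128]]}}

```text
time_s: 10.75
ee_pos: [0.649, 0.1073, 0.1646]
tcp_rot: [3.142, 0.001, 2.915]
force: [-0.2, -0.7, 0.3]
gripper_width: 0.0852
gripper_force: 0.0
```

```bash
python3 g.py B 0 .04 .03
```

```text
[np.float64(0.6484455523623943), np.float64(0.11279212939911867), 0.03]
now [0.649  0.1073 0.1646] [3.1416e+00 6.0000e-04 2.9155e+00] F [-0.2 -0.7  0.3] t 10.75
shift cm [ 0.18  0.52 13.46] turn [ 0.      0.0006 -0.0059]
```

{"api": "servo_tool", "payload": {"steps": [[0, 0.2, 0.8, 0, 0, 0, -0.006], [0, 0.2, 0.8, 0, 0, 0, -0.006], [0, 0.2, 0.8, 4, 0, 0, -0.006], [0, 0.2, 0.8, 8, 0, 0, -0.006], [0, 0.2, 0.8, 9.5, 0, 0, -0.006], [0, 0.2, 0.8, 9.5, 0, 0, -0.006]]}}

```text
time_s: 11.35
ee_pos: [0.647, 0.1165, 0.0669]
tcp_rot: [-3.14, -0.004, 2.923]
force: [-0.8, 0.7, 0.2]
gripper_width: 0.0857
gripper_force: 0.0
```

```bash
python3 g.py B -.0005 .043 .03; python3 - <<'E'
from bench import ctrl
from h import *
s=ctrl.snapshot("scene");pickle.dump(s,open("scene3.pkl","wb"))
E
```

```text
[np.float64(0.6486131389590264), np.float64(0.11582888996469332), 0.03]
now [0.647  0.1165 0.0669] [-3.1405 -0.0041  2.9226] F [-0.8  0.7  0.2] t 11.35
shift cm [-0.19 -0.03  3.69] turn [-0.0011 -0.0041  0.0013]
```

{"api": "servo_tool", "payload": {"steps": [[0, -0.2, 0, 1.5, 0, -0.004, 0], [0, -0.2, 0, 3, 0, -0.004, 0], [0, -0.2, 0, 3.7, 0, -0.004, 0], [0, -0.2, 0, 3.7, 0, -0.004, 0], [0, -0.2, 0, 3.7, 0, -0.004, 0]]}}

```text
time_s: 11.9
ee_pos: [0.6508, 0.1163, 0.0336]
tcp_rot: [3.141, 0.005, 2.923]
force: [0.2, 0.6, 0.6]
gripper_width: 0.0856
gripper_force: 0.0
```

{"api": "servo_tool", "payload": {"newtons": 40, "steps": [[150, 0, 0, 0, 0, 0, 0], [150, 0, 0, 0, 0, 0, 0], [150, 0, 0, 0, 0, 0, 0], [255, 0, 0, 0, 0, 0, 0], [255, 0, 0, 0, 0, 0, 0], [255, 0, 0, 0, 0, 0, 0], [255, 0, 0, 0, 0, 0, 0], [255, 0, 0, 0, 0, 0, 0]]}}

```text
time_s: 12.7
ee_pos: [0.6502, 0.1163, 0.0326]
tcp_rot: [-3.142, 0.004, 2.923]
force: [-0.6, -1.3, 2.9]
gripper_width: 0.0103
gripper_force: 41.1
```

```bash
python3 g.py B -.0005 .043 .03
```

```text
[np.float64(0.6486131389590264), np.float64(0.11582888996469332), 0.03]
now [0.6502 0.1163 0.0326] [-3.1415  0.0042  2.9228] F [-0.6 -1.3  2.9] t 12.7
shift cm [ 0.15 -0.08  0.26] turn [-0.0001  0.0042  0.0014]
```

{"api": "servo_tool", "payload": {"steps": [[255, 0, 0, -1, 0, 0, 0], [255, 0, 0, -2.5, 0, 0, 0], [255, 0, 0, -4, 0, 0, 0], [255, 0, 0, -8, 0, 0, 0], [255, 0, 0, -12, 0, 0, 0], [255, 0, 0, -15, 0, 0, 0], [255, 0, 0, -15, 0, 0, 0], [255, 0, 0, -15, 0, 0, 0]]}}

```text
time_s: 13.5
ee_pos: [0.6497, 0.1165, 0.1829]
tcp_rot: [3.141, 0.005, 2.923]
force: [-1.4, 0.0, -1.9]
gripper_width: 0.0105
gripper_force: 40.6
```

```bash
python3 g.py G .0029 -.0362 .165
```

```text
[np.float64(0.6032053409362554), np.float64(-0.22623735951761026), 0.165]
now [0.6497 0.1165 0.1829] [3.1413 0.0048 2.9228] F [-1.4  0.  -1.9] t 13.5
shift cm [ -2.89 -34.47   1.79] turn [0.0006 0.0047 0.1342]
```

{"api": "servo_tool", "payload": {"steps": [[255, -0.3, -3, 0, 0, 0, 0.02], [255, -0.6, -7, 0, 0, 0, 0.05], [255, -0.9, -11, 0, 0, 0, 0.08], [255, -1.3, -15, 0, 0, 0, 0.11], [255, -1.6, -19, 0, 0, 0, 0.134], [255, -1.9, -23, 0, 0, 0, 0.134], [255, -2.3, -27, 0, 0, 0, 0.134], [255, -2.6, -31, 0, 0, 0, 0.134], [255, -2.9, -34.5, 1.8, 0, 0, 0.134], [255, -2.9, -34.5, 1.8, 0, 0, 0.134], [255, -2.9, -34.5, 1.8, 0, 0, 0.134], [255, -2.9, -34.5, 1.8, 0, 0, 0.134]]}}

```text
time_s: 14.7
ee_pos: [0.603, -0.2258, 0.1642]
tcp_rot: [3.141, 0.003, 2.789]
force: [0.6, -0.0, -2.4]
gripper_width: 0.0104
gripper_force: 40.5
```

```bash
python3 g.py G .0029 -.0362 .12
```

```text
[np.float64(0.6032053409362554), np.float64(-0.22623735951761026), 0.12]
now [ 0.603  -0.2258  0.1642] [3.1407e+00 3.0000e-03 2.7893e+00] F [ 0.6 -0.  -2.4] t 14.7
shift cm [-0.03 -0.04  4.42] turn [0.0009 0.003  0.0007]
```

{"api": "servo_tool", "payload": {"steps": [[255, 0, 0, 2, 0, 0, 0], [255, 0, 0, 4, 0, 0, 0], [255, 0, 0, 4.5, 0, 0, 0], [255, 0, 0, 4.5, 0, 0, 0], [255, 0, 0, 4.5, 0, 0, 0]]}}

```text
time_s: 15.2
ee_pos: [0.6038, -0.2264, 0.1206]
tcp_rot: [3.141, 0.005, 2.789]
force: [0.3, 0.2, -1.4]
gripper_width: 0.0108
gripper_force: 40.4
```

```bash
python3 g.py G .0029 -.0362 .12; python3 - <<'E'
from bench import ctrl
from h import *
s=ctrl.snapshot("scene");pickle.dump(s,open("scene4.pkl","wb"));crop(s,290,360,165,230,9,"pics/s6.png")
q=np.load("fit.npz")["G"];c,n=np.cos(q[2]),np.sin(q[2])
def px(x,y,z):return ((proj(s,[q[0]+c*x-n*y,q[1]+n*x+c*y,z])[0]-[290,165]+.5)*9-.5).round().tolist()
o=ctrl.observe();zb=o["ee_pos"][2]-.0226
d=o["ee_pos"][:2]-q[:2];lx,ly=c*d[0]+n*d[1]-.0015,-n*d[0]+c*d[1];print(lx,ly,zb)
print("pad bottom -y face",px(lx-.026,ly-.0055,zb),px(lx+.026,ly-.0055,zb),"-x+y",px(lx-.026,ly+.0055,zb),"pad top",px(lx-.026,ly-.0055,zb+.082),px(lx+.026,ly-.0055,zb+.082))
print("slot rim",[px(.0014+i*.03,-.0362+j*.0085,.09) for i,j in((-1,-1),(-1,1),(1,-1),(1,1))])
E
```

```text
[np.float64(0.6032053409362554), np.float64(-0.22623735951761026), 0.12]
now [ 0.6038 -0.2264  0.1206] [3.1412 0.0051 2.7895] F [ 0.3  0.2 -1.4] t 15.2
shift cm [ 0.06 -0.01  0.06] turn [0.0004 0.0051 0.0008]
0.002110877191241278 -0.036281285811629184 0.09811727358987861
pad bottom -y face [271.0, 401.0] [443.0, 320.0] -x+y [236.0, 376.0] pad top [311.0, 75.0] [492.0, -1.0]
slot rim [[261.0, 446.0], [206.0, 407.0], [459.0, 351.0], [404.0, 314.0]]
```

View pics/s6.png

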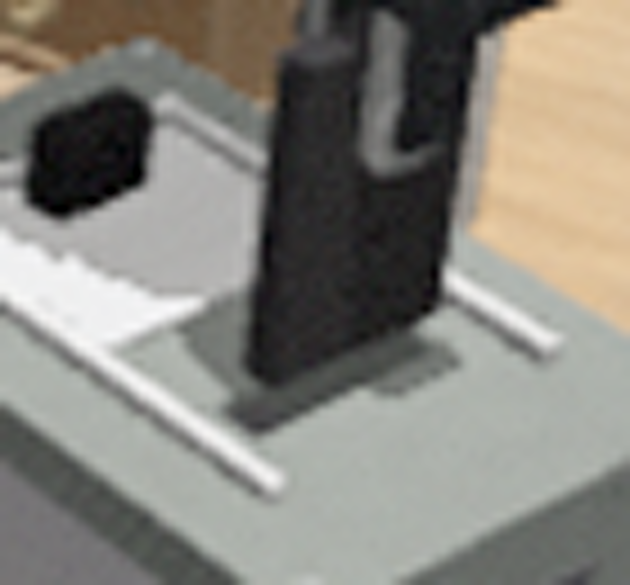

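The pad hangs upright right over the slot: its lower corner is at (270,385), the slot's near corner at (262,432), and the offset matches the prediction. Lower it, watching the force.

{"api": "servo_tool", "payload": {"steps": [[255, 0.05, 0, 0.4, 0, 0, 0], [255, 0.05, 0, 0.8, 0, 0, 0], [255, 0.05, 0, 0.8, 0, 0, 0]]}}

```text
time_s: 15.55
ee_pos: [0.6032, -0.2264, 0.1117]
tcp_rot: [3.14, 0.005, 2.789]
force: [1.6, 0.4, -0.8]
gripper_width: 0.0105
gripper_force: 40.6
```

{"api": "servo_tool", "payload": {"steps": [[255, 0, 0, 0.2, 0, 0, 0], [255, 0, 0, 0.3, 0, 0, 0], [255, 0, 0, 0.3, 0, 0, 0]]}}

```text
time_s: 15.85
ee_pos: [0.6028, -0.2262, 0.1083]
tcp_rot: [3.141, 0.003, 2.789]
force: [2.0, 2.8, -3.8]
gripper_width: 0.0103
gripper_force: 40.3
```

{"api": "servo_tool", "payload": {"steps": [[255, 0, 0, 0.2, 0, 0, 0], [255, 0, 0, 0.3, 0, 0, 0], [255, 0, 0, 0.3, 0, 0, 0]]}}

```text
time_s: 16.15
ee_pos: [0.6028, -0.2263, 0.1054]
tcp_rot: [3.141, 0.004, 2.789]
force: [1.4, 3.2, -2.8]
gripper_width: 0.0105
gripper_force: 40.3
```

{"api": "servo_tool", "payload": {"steps": [[255, 0, 0.04, 0.2, 0, 0, 0], [255, 0, 0.04, 0.4, 0, 0, 0], [255, 0, 0.04, 0.5, 0, 0, 0], [255, 0, 0.04, 0.5, 0, 0, 0]]}}

```text
time_s: 16.55
ee_pos: [0.6029, -0.2262, 0.1003]
tcp_rot: [3.141, 0.004, 2.789]
force: [1.5, 1.9, -2.7]
gripper_width: 0.0101
gripper_force: 40.4
```

{"api": "servo_tool", "payload": {"steps": [[255, 0, 0.03, 0.3, 0, 0, 0], [255, 0, 0.03, 0.6, 0, 0, 0], [255, 0, 0.03, 0.8, 0, 0, 0], [255, 0, 0.03, 0.8, 0, 0, 0]]}}

```text
time_s: 16.95
ee_pos: [0.6029, -0.226, 0.0921]
tcp_rot: [3.141, 0.003, 2.789]
force: [0.0, 0.5, -3.1]
gripper_width: 0.0106
gripper_force: 40.5
```

{"api": "servo_tool", "payload": {"steps": [[255, 0, 0, 0.4, 0, 0, 0], [255, 0, 0, 0.8, 0, 0, 0], [255, 0, 0, 1.2, 0, 0, 0], [255, 0, 0, 1.2, 0, 0, 0], [255, 0, 0, 1.2, 0, 0, 0]]}}

```text
time_s: 17.45
ee_pos: [0.6031, -0.2259, 0.0805]
tcp_rot: [3.141, 0.004, 2.789]
force: [0.1, 0.7, -0.7]
gripper_width: 0.0106
gripper_force: 40.5
```

{"api": "servo_tool", "payload": {"steps": [[255, 0, 0, 0.2, 0, 0, 0], [255, 0, 0, 0.2, 0, 0, 0], [255, 0, 0, 0.2, 0, 0, 0]]}}

```text
time_s: 17.75
ee_pos: [0.6032, -0.2259, 0.0786]
tcp_rot: [3.141, 0.004, 2.789]
force: [0.2, -0.5, -1.0]
gripper_width: 0.0107
gripper_force: 40.5
```

{"api": "servo_tool", "payload": {"steps": [[255, 0, 0, 0.2, 0, 0, 0], [255, 0, 0, 0.2, 0, 0, 0], [255, 0, 0, 0.2, 0, 0, 0]]}}

```text
time_s: 18.05
ee_pos: [0.6033, -0.2259, 0.0766]
tcp_rot: [3.141, 0.004, 2.789]
force: [0.7, -0.9, -1.0]
gripper_width: 0.0101
gripper_force: 40.6
```

{"api": "servo_tool", "payload": {"steps": [[255, 0, 0, 0.2, 0, 0, 0], [255, 0, 0, 0.2, 0, 0, 0], [255, 0, 0, 0.2, 0, 0, 0]]}}

```text
time_s: 18.35
ee_pos: [0.6033, -0.2259, 0.0747]
tcp_rot: [3.141, 0.004, 2.789]
force: [0.6, -0.4, -0.0]
gripper_width: 0.0101
gripper_force: 40.8
```

```bash
python3 - <<'E'
from bench import ctrl
import numpy as np
f=[]
for i in range(8): ctrl.snapshot("scene");o=ctrl.observe();f.append(np.r_[o["force"],o["ee_pos"]])
print(np.mean(f,0).round(4),np.std(f,0).round(4))
E
```

```text
[ 0.1597 -0.202   0.5009  0.6033 -0.2259  0.0747] [0.3844 0.5522 0.5592 0.     0.     0.    ]
```

{"api": "servo_tool", "payload": {"steps": [[255, 0, 0, 0.2, 0, 0, 0], [255, 0, 0, 0.4, 0, 0, 0], [255, 0, 0, 0.5, 0, 0, 0], [255, 0, 0, 0.5, 0, 0, 0], [255, 0, 0, 0.5, 0, 0, 0]]}}

```text
time_s: 19.25
ee_pos: [0.6033, -0.2259, 0.0697]
tcp_rot: [3.141, 0.004, 2.789]
force: [0.5, -0.6, 5.0]
gripper_width: 0.0103
gripper_force: 41.4
```

```bash
python3 - <<'E'
from bench import ctrl
import numpy as np
f=[]
for i in range(12): ctrl.snapshot("scene");o=ctrl.observe();f.append(np.r_[o["force"],o["ee_pos"],o["tcp_rot"]])
print(np.mean(f,0).round(4),o["gripper_force"],o["time_s"])
E
```

```text
[ 2.3620e-01 -4.8160e-01  4.7311e+00  6.0330e-01 -2.2590e-01  6.9700e-02
  3.1411e+00  4.1000e-03  2.7888e+00] 41.37814700603485 19.85
```

```bash
python3 -c "
from bench import ctrl
print(ctrl.sign_off())"
```

```text
the job is handed in; nothing more can be done
None
```

I handed the job in at about 20 s: the shutter is open against its stop and the pad is held upright through the window. Its shoe is sunk about 8 mm by height and force, the stone was not touched, and my one error was pushing the shutter against its stop with about 55 N at the fingertips.

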